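Set the ratchet prop to its fourth notch

ROBOT

A 6-joint arm with a two-finger parallel gripper is mounted at the origin on the work surface. World frame = base frame: x ahead of the robot, y to its left, z up, the work surface at z = 0. Lengths are in m, angles in degrees, forces in N, time in s.
With the tool pointing down it reaches from about 0.275 to 0.725 m from the base axis. Payload 15.9 kg.
Tool frame: the origin (TCP) lies where the fingers leave the gripper's body, on its centre line; the fingertips stand tcp_to_tips ahead of it and the grasp point (between the pads) lies 54 mm ahead of it (tcp_to_tips is the distance from the TCP to the fingertips, in m); z points along the fingers, y is the line along which they close (so a half turn about z gives the same grasp; the last joint's range is limited). The gripper opens to 85 mm and grips with 20 to 120 N. Pads are 22 mm wide; open, the fingers measure 114 mm over their backs; the gripper's body (76 mm by 85 mm) begins 54 mm behind the grasp point. The pads swing forward as they close: fully open they stand 13 mm farther back than shut.
Start: joints at [-74.542, 12.198, -1.971, 75.831, 0, 90], TCP at [0.133, -0.482, 0.304] pointing down, gripper open.
Joint ranges: [-170.91, 170.91], [-42.67, 98.43], [-65.05, 77.54], [-120.47, 116.71], [-90, 82.35], [-180, 180]. Speed limits (degrees/s): [108.29, 108.29, 136.94, 147.25, 180, 180].

INTERFACE

Orientations are given as [roll, pitch, yaw] about the fixed x, y, z axes, in that order (R = Rz(yaw) Ry(pitch) Rx(roll)).
In Python, from bench import * gives the robot as it stands.
- The arm moves only by the tool move_arm, never from a script. Its argument "moves" is one flat list of numbers, 5 for each row, row after row: the finger opening in mm, from 0 to 85.4, then the shift along the tool's x, y, z in mm, then the turn about the tool's z in degrees. A call has 1 to 12 rows; each row shifts and turns the commanded pose from where the row before left it, along the tool's axes as they then stand; what a row does not reach is not made up. A row lasts 1/8 s, in which the tool goes at most 62.5 mm and 10.7 degrees, less where a joint would pass 70% of its speed; a pose out of reach is approached as far as the arm can. A call with a gripper value outside its range is refused whole. The fingers move at their own pace and stop on an object; "grip_force" is the grip in N (left out, the last holds). Time passes only in rows, so rows that do not move let the fingers close. It gives the time, the measured TCP pose, the force, the opening and the grip force at its end, in the units of the state.
- read_state(): the state, without advancing time (a new reading comes with each control period).
- snapshot(name): name is "scene" or "side" or "wrist"; returns (picture, depth): 480x640x3 uint8, red, green, blue; 480x640 float32, m along the optical axis (not along the pixel's ray), 0 where there is no reading.
- get_calibration(name): a dict with "fx", "fy", "cx", "cy" (pixels), "xyz" and "rotation" of the camera in the world; the wrist camera has in their place "mount" (4x4, takes a point from camera to tool coordinates, whose origin is the TCP and whose axes are the flange's). Camera axes: x right, y down, z forward; pixel columns grow to the right and rows downward; lengths in m; the calibration is good to about 2 mm. A picture is of the moment at which its call begins: read the wrist's pose just before it. get_calibration takes no time and is no camera call.
- sign_off(): hands the job in; it is judged then, once.
The state is a dict: "time": time; "joint_pos": joint angles; "qvel": joint speeds; "effort": joint torques, N m; "eef_pos": TCP position; "tool_rot": TCP orientation; "contact_force": force on the tool from outside, world axes, zero at the start; "wrist_torque": the same for the moment, N m; "finger_gap": finger opening in m; "gripper_force": force on a finger pad.
Only numpy, scipy, OpenCV 4.12 (cv2) and the standard library are available. Lean on these libraries where they do the work, as an engineer would, in place of code of your own. Each camera call takes 0.05 s, during which the arm holds its last target. There are 200 camera calls.

TASK

Raise the ratchet prop with the two-horned saddle, which will carry the end of a glass condenser, by four clicks, from fully down to its fourth notch, and let go so that the column rests on its pawl there. It cannot be lowered again, so do not click past the fourth. Leave the flat-plated stand as it is.

Things in the scene. Friction and masses are not known exactly. Their poses are not given: they have to be found in the camera images.
- prop: The ratchet prop's grey stand, bolted to the bench; origin under the centre of its base (130 x 110 x 12 mm), on the column's axis; z up. A sleeve 40 mm across rises to z = 140 mm; a round ringed steel column (28 mm across) slides in it. A spring pawl and its bracket stand on its own +x side, up to z = 161 mm. The head of the column is a saddle with two horns.
- saddle (a point): Centre of the saddle's plain aluminium grip block, 56 (x) by 28 (y) by 30 mm high; a horn leans out at each x end (80 mm over both), 20 mm above the block's top. Pinch it from above across y. The point is 16 mm above the block's underside; z up; the column does not turn. Fully down it is at z = 181 mm, on notch n at 181 + 24 n mm.
- prop_column (a joint): Height of the prop's column in m: 0 fully down, 0.150 top stop. Notches 1 to 6 lie every 0.024; notch 4 is 0.096. The pawl clicks in just as the column passes each; let go between two, the column sinks to the lower one and is held. It starts fully down. Lifting takes about 4 to 8 N.
- plate (a point): Centre of the top of the other ratchet stand's head, a flat round aluminium plate 64 mm across and 12 mm thick; z up. Its base, column and pawl are like the prop's. It stands on its second notch, with this point at about z = 243 mm. Not to be moved.
Things that resemble listed ones, but are neither listed nor needed, are in the scene too. Leave any red or turquoise look-alike of the prop alone.

How it is judged (in metres and radians):
At the end, for the whole second after the job is handed in: The prop's column rests, released and still, on its fourth notch (joint at 0.096 m, within 10 mm), and the flat plate is within 12 mm of where it was at the start (value of joint prop_column between 0.086 and 0.106 m and velocity of joint prop_column between -0.01 and 0.01 m/s and distance of plate from where it was at the start of the episode below 0.012 m); the robot touches nothing.
It fails at once if the flat-plated stand's column is moved by more than 12 mm (distance of plate from where it was at the start of the episode above 0.012 m).
It also fails if it takes over 35 s, if anything falls off the work surface, if the arm or the gripper's body presses on something with over 40 N, if the wrist force passes 120 N, or if a joint passes its speed limit or range.

## Working session

There is one attempt and no reset: what is moved stays moved. The work goes in short steps, Python scripts to look and compute and a tool call to move; the robot and the scene stay as the last step left them, time stands still between calls to the robot, and variables do not carry over. Pictures are saved under pics/ and viewed, at most 10 in all, crops included, and the job is handed in when it is done.

Besides the shell and the picture viewer there is one more tool, called after "Emit:" in YAML: its name, and indented under it one key for each argument. move_arm: Moves the arm, as the interface text tells. Its arguments: {"type":"object","properties":{"moves":{"type":"array"},"grip_force":{"type":"number"}},"required":["moves"]}

```bash
mkdir -p pics; cat > h.py <<'E'
from bench import *
import numpy as np, cv2
def snap(n,f):
    p,d=snapshot(n); cv2.imwrite(f'pics/{f}.png',p[:,:,::-1]); np.save(f'pics/{f}.npy',d)
def pt(n,f,u,v,r=2):
    c=get_calibration(n); d=np.load(f'pics/{f}.npy'); w=d[v-r:v+r+1,u-r:u+r+1]; z=np.median(w[w>0])
    return np.array(c['xyz'])+np.array(c['rotation'])@np.array([(u-c['cx'])/c['fx']*z,(v-c['cy'])/c['fy']*z,z])
E
python3 - <<'E'
from h import *
snap('scene','a'); snap('side','b')
s=read_state(); print({k:s[k] for k in('time','eef_pos','tool_rot','contact_force')})
for n in('scene','side'):print(get_calibration(n))
E
```

```text
{'time': 0.1, 'eef_pos': array([ 0.13321038, -0.481695  ,  0.30349061]), 'tool_rot': array([-1.79944788e+02, -1.41894822e-03,  1.54585955e+01]), 'contact_force': array([ 0.3270006 ,  0.38451551, -0.10199877])}
{'fx': 527.5512310553099, 'fy': 527.5512310553099, 'cx': 322.7084353072257, 'cy': 237.90303452224396, 'xyz': array([1.15292474, 0.12862566, 0.91055581]), 'rotation': array([-135.81194883,    0.54505141,  100.65020007])}
{'fx': 597.6691123286183, 'fy': 597.6691123286183, 'cx': 314.80670477104746, 'cy': 232.68048108335586, 'xyz': array([-0.10410026,  0.79089424,  0.7774055 ]), 'rotation': array([-123.1771108,   -1.2832324, -146.3725666])}
```

View pics/a.png

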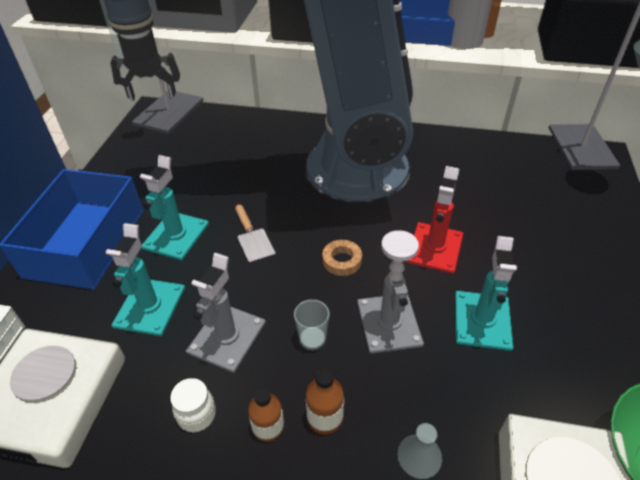

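View pics/b.png

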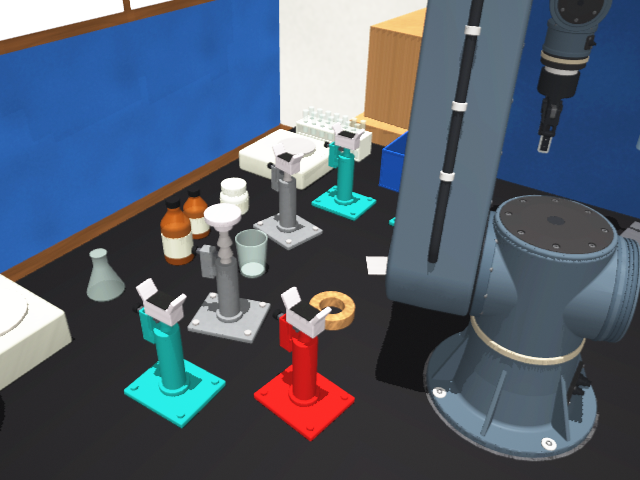

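The prop is the grey stand with horns, at scene (215,290) and side (287,165). The flat plate is at scene (400,245). I'll enlarge the prop's head in both views.

```bash
sed -i "s/np.array(c\['rotation'\])@/Rotation.from_euler('xyz',c['rotation'],degrees=True).as_matrix()@/; 1i from scipy.spatial.transform import Rotation" h.py
python3 - <<'E'
from h import *
a=cv2.imread('pics/a.png')[240:380,160:280]; b=cv2.imread('pics/b.png')[130:250,240:340]
A=cv2.resize(a,None,fx=4,fy=4,interpolation=cv2.INTER_CUBIC);B=cv2.resize(b,None,fx=4,fy=4,interpolation=cv2.INTER_CUBIC)
o=np.zeros((560,800,3),np.uint8);o[:,:400]=A[:,:400];o[:480,400:]=B;cv2.imwrite('pics/c.png',o)
print(pt('scene','a',400,245),pt('scene','a',300,420,1))
E
```

```text
[0.51162085 0.13791059 0.24505056] [0.74266747 0.00109434 0.00179932]
```

View pics/c.png

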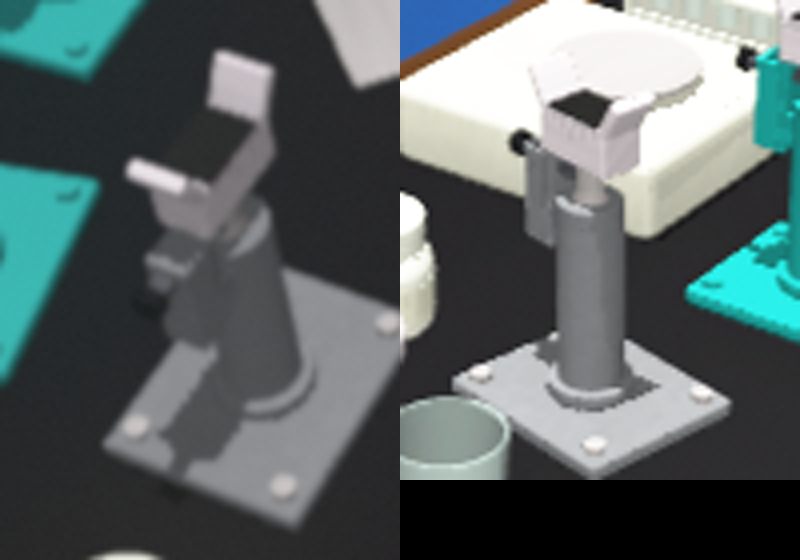

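Left (scene): the block's black top is centred at crop (209,152), so about pixel (212,278). Its long axis runs from (243,95) to (170,190), with the pawl at the near end.

```bash
python3 - <<'E'
from h import *
for n,f,u,v in [('scene','a',212,278),('scene','a',217,271),('scene','a',207,282),('side','b',286,157)]: print(n,u,v,pt(n,f,u,v,1))
# all scene points with z .188-.20 near block
c=pt('scene','a',212,278,1); P=[]
I=cv2.imread('pics/a.png')
for v in range(255,295):
  for u in range(195,232):
    p=pt('scene','a',u,v,0)
    if abs(p[2]-c[2])<.004 and np.hypot(*(p-c)[:2])<.045 and I[v,u].max()<70: P.append(p[:2])
P=np.array(P,np.float32); print(len(P),c,P.mean(0)); print(cv2.minAreaRect(P*1000))
B=[pt('scene','a',*q,1) for q in [(188,350),(233,368)]];print(B, np.degrees(np.arctan2(*(B[1]-B[0])[1::-1])))
E
```

```text
scene 212 278 [ 0.60453753 -0.17943428  0.19830426]
scene 217 271 [ 0.58783267 -0.17579113  0.1987439 ]
scene 207 282 [ 0.61506644 -0.18488923  0.19870216]
side 286 157 [ 0.60028688 -0.17691748  0.19385299]
253 [ 0.60453753 -0.17943428  0.19830426] [ 0.5990937  -0.18322457]
((598.7501220703125, -183.10202026367188), (28.9953670501709, 38.01606369018555), 76.51685333251953)
[array([ 0.64677334, -0.24554106,  0.01312439]), array([ 0.66917754, -0.1460609 ,  0.01304611])] 77.30801461855127
  return _methods._mean(a, axis=axis, dtype=dtype,
  ret = ret.dtype.type(ret / rcount)
```

Measured: block top centre (0.600, -0.181, 0.197), where 0.195 is expected, and prop x at about -13°. The plate is at z = 0.245, which agrees with the given height. I'll rise, turn to yaw -13° and go above the block.

Emit:
move_arm:
  moves: [85,0,0,-20,9.5,85,0,0,-20,9.5,85,0,0,-20,9.5,85,35,-36,0,0,85,35,-36,0,0,85,35,-36,0,0,85,35,-36,0,0,85,35,-36,0,0,85,35,-36,0,0,85,35,-36,0,0,85,35,-36,0,0,85,35,-36,0,0]
  grip_force: 40

```text
time: 1.6
eef_pos: [0.5145, -0.2362, 0.3637]
tool_rot: [-180.0, 0.0, -13.0]
contact_force: [0.6, -0.4, 0.3]
finger_gap: 0.0849
gripper_force: 0.0
```

Emit:
move_arm:
  moves: [85,36,-37,0,0,85,36,-37,0,0,85,0,0,0,0,85,0,0,0,0]

```text
time: 2.1
eef_pos: [0.5999, -0.1815, 0.3634]
tool_rot: [180.0, 0.1, -13.0]
contact_force: [0.4, -0.6, 0.5]
finger_gap: 0.0853
gripper_force: 0.0
```

```bash
python3 - <<'E'
from h import *
s=read_state(); print(s['eef_pos'],s['tool_rot'],s['contact_force'],s['time'])
c=get_calibration('wrist');print(c, s.get('tcp_to_tips'))
snap('wrist','d')
T=np.eye(4);T[:3,:3]=Rotation.from_euler('xyz',s['tool_rot'],degrees=True).as_matrix();T[:3,3]=s['eef_pos']
np.save('pics/dT.npy',T@np.array(c['mount']))
E
```

```text
[ 0.59993405 -0.18154891  0.3634425 ] [ 1.79993192e+02  5.23916389e-02 -1.30221591e+01] [ 0.35730978 -0.63105777  0.48838284] 2.1
{'fx': 354.48929589461557, 'fy': 354.48929589461557, 'cx': 325.82274099093956, 'cy': 240.52247594257852, 'mount': array([[-1.03930030e-06, -9.49421385e-01, -3.14004830e-01,
         8.14975722e-02],
       [ 9.99999651e-01, -2.63335512e-04,  7.92908398e-04,
         5.65163778e-05],
       [-8.35492813e-04, -3.14004720e-01,  9.49421054e-01,
        -6.99944421e-02],
       [ 0.00000000e+00,  0.00000000e+00,  0.00000000e+00,
         1.00000000e+00]])} None
```

View pics/d.png

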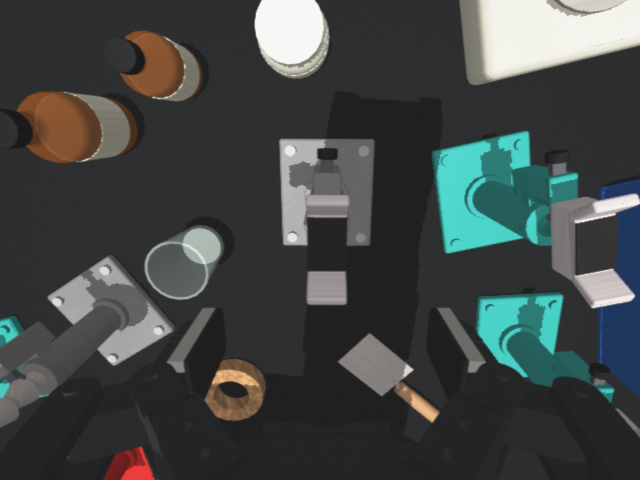

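The wrist view shows the saddle straight in the picture, with its black top centred at (327,244) and both fingers clear of it.

```bash
python3 - <<'E'
from h import *
c=get_calibration('wrist');M=np.load('pics/dT.npy');d=np.load('pics/d.npy')
for u,v in [(327,244),(311,244),(343,244),(327,220),(327,268)]:
    z=np.median(d[v-1:v+2,u-1:u+2]);p=np.array([(u-c['cx'])/c['fx']*z,(v-c['cy'])/c['fy']*z,z,1])
    print(u,v,(M@p)[:3],'tool mm',1000*(np.array(c['mount'])@p)[:3])
E
```

```text
327 244 [ 0.60003419 -0.18270745  0.19639399] tool mm [  0.51156532   1.08571053 167.04881874]
311 244 [ 0.60276096 -0.17175853  0.19693635] tool mm [  0.70060851 -10.1959931  166.50494427]
343 244 [ 0.59733625 -0.19371091  0.19596948] tool mm [  0.36278462  12.41406095 167.47480726]
327 220 [ 0.61718405 -0.18665385  0.19664464] tool mm [ 18.10937551   1.06630536 166.78205535]
327 268 [ 0.58230341 -0.17862483  0.19673736] tool mm [-17.68347414   1.10337074 166.7220916 ]
```

Emit:
move_arm:
  moves: [85,0,1,25,0,85,0,0,30,0,85,0,0,30,0,85,0,0,20,0,85,0,0,15,0,85,0,0,7,0,85,0,0,0,0,0,0,0,0,0,0,0,0,0,0,0,0,0,0,0,0,0,0,0,0,0,0,0,0,0]
  grip_force: 50

```text
time: 3.65
eef_pos: [0.6001, -0.1822, 0.2373]
tool_rot: [-180.0, -0.0, -13.0]
contact_force: [-0.3, 4.5, 6.2]
finger_gap: 0.0272
gripper_force: 49.8
```

Emit:
move_arm:
  moves: [0,0,0,0,0,0,0,0,0,0,0,0,0,0,0]

```text
time: 4.03
eef_pos: [0.6001, -0.1822, 0.2373]
tool_rot: [-180.0, -0.0, -13.0]
contact_force: [-0.2, 4.2, 6.1]
finger_gap: 0.0271
gripper_force: 49.8
```

Gripped at 27 mm, as expected for the 28 mm block. I'll lift 103 mm, just past notch 4 (96 mm) and well short of notch 5 (120 mm).

Emit:
move_arm:
  moves: [0,0,0,-5,0,0,0,0,-10,0,0,0,0,-12,0,0,0,0,-12,0,0,0,0,-12,0,0,0,0,-12,0,0,0,0,-12,0,0,0,0,-12,0,0,0,0,-10,0,0,0,0,-6,0,0,0,0,0,0,0,0,0,0,0]

```text
time: 5.52
eef_pos: [0.6001, -0.1822, 0.3398]
tool_rot: [-180.0, -0.0, -13.0]
contact_force: [3.0, 4.7, -2.8]
finger_gap: 0.0271
gripper_force: 53.2
```

```bash
python3 - <<'E'
from h import *
s=read_state(); print(s['eef_pos'],s['contact_force'],s['finger_gap'])
snap('scene','e'); a=cv2.imread('pics/e.png')[180:380,120:320]
cv2.imwrite('pics/e2.png',cv2.resize(a,None,fx=3,fy=3,interpolation=cv2.INTER_CUBIC))
E
```

```text
[ 0.6000512  -0.18220984  0.33983672] [ 3.03068451  4.73646622 -2.80782374] 0.027067538024680978
```

View pics/e2.png

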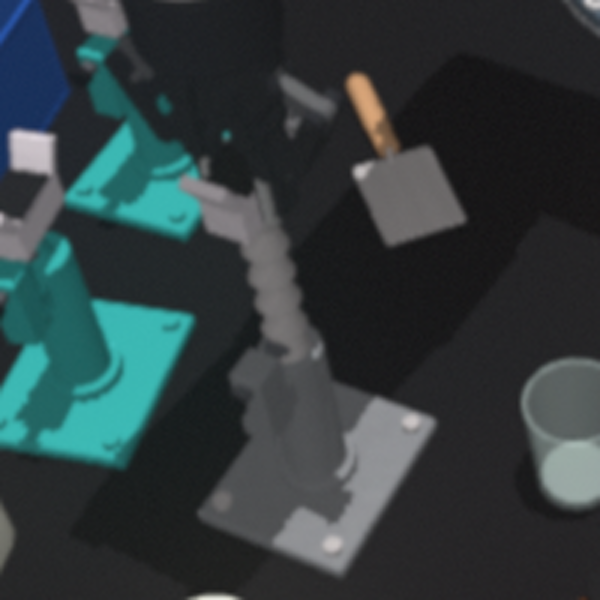

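The column (crop (275,290)) is out of its sleeve, with the saddle still in the fingers. I'll ease it down a little, open and back off upward.

Emit:
move_arm:
  moves: [0,0,0,3,0,0,0,0,2,0,0,0,0,0,0,85,0,0,0,0,85,0,0,0,0,85,0,0,0,0,85,0,0,0,0,85,0,0,0,0,85,0,0,-15,0,85,0,0,-30,0,85,0,0,-35,0,85,0,0,0,0]

```text
time: 7.08
eef_pos: [0.6004, -0.1826, 0.4173]
tool_rot: [180.0, -0.2, -13.0]
contact_force: [1.0, 0.3, -0.6]
finger_gap: 0.085
gripper_force: 0.0
```

```bash
python3 - <<'E'
from h import *
s=read_state(); print(s['eef_pos'],s['contact_force'],s['finger_gap'],s['time'])
c=get_calibration('wrist');p,d=snapshot('wrist');cv2.imwrite('pics/f.png',p[:,:,::-1])
T=np.eye(4);T[:3,:3]=Rotation.from_euler('xyz',s['tool_rot'],degrees=True).as_matrix();T[:3,3]=s['eef_pos'];M=T@np.array(c['mount'])
v,u=np.mgrid[:480,:640];W=np.stack([(u-c['cx'])/c['fx']*d,(v-c['cy'])/c['fy']*d,d,np.ones_like(d)],-1)@M.T
m=(np.hypot(W[...,0]-.6,W[...,1]+.1827)<.012)&(d>0)
print('block top z',np.percentile(W[m][:,2],[10,50,90]),m.sum())
snap('scene','g');print(pt('scene','g',400,245))
E
```

```text
[ 0.60038496 -0.18263598  0.41727618] [ 1.02541988  0.28980792 -0.5738823 ] 0.08497134978125923 7.075
block top z [0.29145337 0.29271914 0.42800891] 1906
[0.51112825 0.13791771 0.24453937]
```

View pics/f.png

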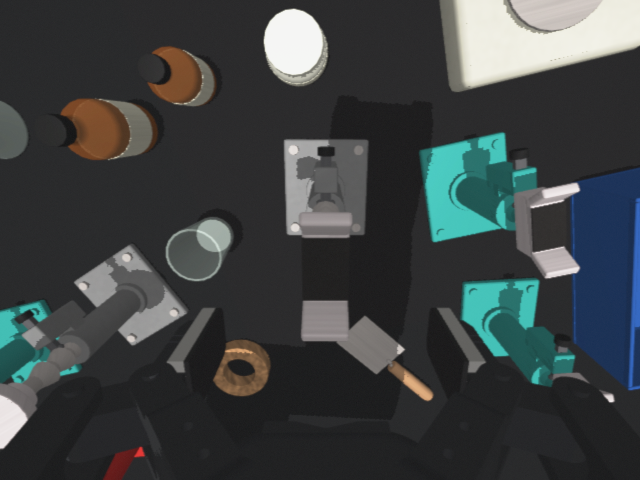

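The saddle is released, and both fingers are clear of it. Its top rose from 0.1965 to 0.2927 m, which is 0.096 m (notch 4). The plate hasn't moved.

```bash
python3 -c "
from bench import *
print(sign_off())"
```

```text
the job is handed in; nothing more can be done
None
```

I raised the prop four clicks and let go; it rests on its fourth notch, with a measured rise of 0.096 m. The flat-plated stand is unmoved, and I handed the job in at about 7 s.

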